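Put the dental bench set away in its matching pads and case

ROBOT

A 6-joint arm with a two-finger parallel gripper is mounted at the origin on the work surface. World frame = base frame: x ahead of the robot, y to its left, z up, the work surface at z = 0. Lengths are in m, angles in degrees, forces in N, time in s.
With the tool pointing down it reaches from about 0.35 to 1 m from the base axis. Payload 7.1 kg.
Tool frame: the origin (TCP) lies at the very end of the fingers, on their centre line; the grasp point (between the pads) lies 19 mm behind it (r.pinch_z is the distance from the TCP to the grasp point, in m); z points along the fingers, y is the line along which they close (so a half turn about z gives the same grasp; the last joint's range is limited). The gripper opens to 85 mm and grips with 20 to 120 N. Pads are 22 mm wide; open, the fingers measure 114 mm over their backs; the gripper's body (76 mm by 85 mm) begins 54 mm behind the grasp point. The pads swing forward as they close: fully open they stand 13 mm farther back than shut.
Start: joints at [-72.766, 24.242, 93.386, -0, 62.372, -1.089], TCP at [0.197, -0.593, 0.231] pointing down, gripper open.
Joint ranges: [-172.04, 172.04], [-51.8, 120.97], [4.93, 147.93], [-75.15, 255.16], [6.16, 154.13], [-145.62, 145.62]. Speed limits (degrees/s): [136.94, 136.94, 172.46, 180, 180, 180].

INTERFACE

Orientations are given as a 3x3 rotation matrix whose columns are the frame's x, y, z axes.
In Python, from cell import r, vision gives the robot as it stands.
- The arm moves only by the tool move_arm, never from a script. Its argument "series" is a list that holds one entry, the list of rows, each a list of 7 numbers: the finger opening in m, from 0 to 0.0854, then the shift along the tool's x, y, z in m, then the turn, a rotation vector about the tool's x, y, z in rad. In form: [[[grip, tx, ty, tz, rx, ry, rz], ...]]. A call has 1 to 12 rows; each row shifts and turns the commanded pose from where the row before left it, along the tool's axes as they then stand; what a row does not reach is not made up. A row lasts 1/8 s, in which the tool goes at most 62.5 mm and 10.7 degrees, less where a joint would pass 70% of its speed; a pose out of reach is approached as far as the arm can. A call is refused whole if a number of a shift passes 0.0625 or a number of a turn 0.188, either way. A call with a gripper value outside its range is refused whole. The fingers move at their own pace and stop on an object; the grip force is fixed at half the most. Time passes only in rows, so rows that do not move let the fingers close. It gives the time, the measured TCP pose, the force, the opening and the grip force at its end, in the units of the state.
- r.sense(): the state, without advancing time (a new reading comes with each control period).
- vision.snapshot(name): name is "scene" or "top"; returns a dict with "color" (384x512x3 uint8, blue, green, red), "z_map" (384x512 float32, m along the optical axis (not along the pixel's ray), 0 where there is no reading), "K" (3x3 intrinsics, pixels), "D" ([k1, k2, p1, p2, k3] as OpenCV has them; the pictures are not rectified), "R" (3x3) and "t" (3): a world point X has camera coordinates R X + t. Camera axes: x right, y down, z forward; pixel columns grow to the right and rows downward; lengths in m; the calibration is good to about 2 mm. A picture is of the moment at which its call begins.
- r.sign_off(): hands the job in; it is judged then, once.
The state is a dict: "time": time; "q": joint angles; "joint_vel": joint speeds; "joint_efforts": joint torques, N m; "position": TCP position; "tool_rot": TCP orientation; "wrist_force": force on the tool from outside, world axes, zero at the start; "torque": the same for the moment, N m; "gripper_width": finger opening in m; "gripper_force": force on a finger pad.
Only numpy, scipy, OpenCV 4.12 (cv2) and the standard library are available. Lean on these libraries where they do the work, as an engineer would, in place of code of your own. Each camera call takes 0.05 s, during which the arm holds its last target. There are 200 camera calls.

TASK

Tidy the dental desk: open the hinged case by its tab, lay the plaster cast upright inside and shut the lid fully; put the syringe lying flat in the long pad, the jar upright on the round pad and the bur block upright in the short oblong pad, each flat inside its pad's sunken outline. Set everything down gently, never dropping it and never tipping the jar over, and leave everything at rest.

Things in the scene. Friction and masses are not known exactly. Their poses are not given: they have to be found in the camera images.
- cast: Loose sand-coloured plaster cast of a dental arch with a horseshoe of cream teeth on top. Base D-shaped in plan, 53 mm long (x from -24 at the straight back edge to +29 at the round front), 50 mm wide in y, 18 mm high; teeth to 26 mm. Flat parallel sides at y = +-25 mm from x = -24 to +4. About 90 g. Origin: underside, on the middle line; z up.
- syringe: Loose black composite syringe lying down, with a white label band; 114 mm long along x (x from -60, the thumb plate, to +54, the nozzle tip). Barrel 16 mm diameter from x = -30 to +38, axis 8 mm above the underside; finger flange 26 mm wide (y), 16 mm high at x = -32. It does not roll. About 30 g. Origin: underside, below the barrel's middle region.
- jar: Loose round amber jar with a black cap, 44 mm diameter, 46 mm high (cap 43 mm diameter, the top 12 mm), standing upright. About 90 g. Origin: centre of its underside; z up.
- burblock: Loose oblong aluminium block 55 mm (x) by 30 mm (y) by 22 mm high carrying ten tiny drill burs that stand up to 34 mm high. About 80 g. Origin: centre of its underside; z up.
- long_pad: Fixed grey silicone pad, 6.5 mm high, with a sunken long narrow outline 134 mm (x) by 42 mm (y), for the syringe; recess floor 3 mm above the table, rim 5 mm wide rising 3.5 mm above that floor. Origin: centre of its underside (table level), z up, x along its length. The two long rims are missing over the middle 66 mm to leave room for fingers.
- round_pad: Fixed grey silicone pad, 6.5 mm high, with a sunken round outline 60 mm in diameter (70 mm outside), for the jar; recess floor 3 mm above the table, rim 5 mm wide rising 3.5 mm above that floor. Origin: centre of its underside (table level), z up. 
- oblong_pad: Fixed grey silicone pad, 6.5 mm high, with a sunken short oblong outline 71 mm (x) by 46 mm (y), for the bur block; recess floor 3 mm above the table, rim 5 mm wide rising 3.5 mm above that floor. Origin: centre of its underside (table level), z up, x along its length. 
- case: Base of a slate-blue plastic clamshell case, fixed to the desk: 92 mm (x) by 122 mm (y) by 18 mm high outside, walls 4 mm, inner floor 4 mm above the table. The hinge line runs along y at x = +46 mm, z = 18 mm; the opening side is -x (towards the robot). The lid is a shell 24 mm deep, so that the closed case is 42 mm high. Origin: centre of its underside, z up.
- lid (a joint): Angle of the case's lid, rad: 0 = shut, grows as the lid swings up and away from the robot, stop at 1.95. It starts between 0 and 0.3. The hinge has friction (0.07 N m, under 1 N at the tab), so the lid stays wherever it is left.
- lid_tab (a point): Grip point on the lid's tab, which sticks out 30 mm from the middle of the lid's front edge: 20 mm wide (along the hinge line), 8 mm thick. The point is 20 mm out from the lid's front, 112 mm from the hinge line in -x and 10 mm above it when shut; its frame turns with the lid. The tab can be pinched across its 20 mm width and turns between the fingers as the lid swings.
Not all that is in view belongs to the job. Leave any yellow look-alike of the case alone.

How it is judged (in metres and radians):
At the end, for the whole second after the job is handed in: Cast upright (0.15 rad) on the case floor, 22 mm in x, 36 mm in y of centre; lid under 0.06 rad; syringe, jar, block flat (0.12 rad) on the floor of their own pads, 14 mm of centre, syringe in line within 0.22 rad, block 0.45 rad; all released, at rest (horizontal distance between syringe and long_pad below 0.014 m and z of syringe in the frame of long_pad between 0.001 and 0.006 m and angle between each of syringe, jar, burblock's own z axis and vertical below 0.12 rad and angle between the x axis of syringe and the x axis of long_pad, either way round below 0.22 rad and horizontal distance between jar and round_pad below 0.014 m and z of jar in the frame of round_pad between 0.001 and 0.006 m and horizontal distance between burblock and oblong_pad below 0.014 m and z of burblock in the frame of oblong_pad between 0.001 and 0.006 m and angle between the x axis of burblock and the x axis of oblong_pad, either way round below 0.45 rad and x of cast in the frame of case between -0.022 and 0.022 m and y of cast in the frame of case between -0.036 and 0.036 m and z of cast in the frame of case between 0 and 0.008 m and angle between cast's own z axis and vertical below 0.15 rad and value of joint lid below 0.06 rad and linear speed of each of cast, syringe, jar, burblock below 0.02 m/s and angular speed of each of cast, syringe, jar, burblock below 0.2 rad/s); the robot touches nothing.
It fails at once if a thing is dropped or flung (over 0.7 m/s, a fall of 25 mm, with no finger on it) ((linear speed of cast above 0.7 m/s and contact force between cast and the fingers below 0.01 N) or (linear speed of syringe above 0.7 m/s and contact force between syringe and the fingers below 0.01 N) or (linear speed of jar above 0.7 m/s and contact force between jar and the fingers below 0.01 N) or (linear speed of burblock above 0.7 m/s and contact force between burblock and the fingers below 0.01 N)).
It fails at once if the jar is tipped over (more than 0.7 rad) (angle between jar's own z axis and vertical above 0.7 rad).
It also fails if it takes over 144 s, if anything falls off the work surface, if the arm or the gripper's body presses on something with over 40 N, if the wrist force passes 120 N, or if a joint passes its speed limit or range.

## Working session

There is one attempt and no reset: what is moved stays moved. The work goes in short steps, Python scripts to look and compute and a tool call to move; the robot and the scene stay as the last step left them, time stands still between calls to the robot, and variables do not carry over. Pictures are saved under pics/ and viewed, at most 14 in all, crops included, and the job is handed in when it is done.

Besides the shell and the picture viewer there is one more tool, called after ">>>" in YAML: its name, and indented under it one key for each argument. move_arm: Moves the arm, as the interface text tells. Its arguments: {"type":"object","properties":{"series":{"type":"array","items":{"type":"array","items":{"type":"array","items":{"type":"number"}}}}},"required":["series"]}

```bash
ls; mkdir -p pics; python3 - <<'E'
from cell import r, vision
import cv2,numpy as np
for n in("scene","top"):
    s=vision.snapshot(n); cv2.imwrite(f"pics/{n}0.png",s["color"]); np.savez(f"/tmp/{n}.npz",**s)
    print(n,s["K"],s["D"],s["R"],s["t"],(-s["R"].T@s["t"]))
print(r.sense(),r.pinch_z)
E
```

```text
pics
scene [[427.49286665   0.         248.52409365]
 [  0.         427.49286665 188.79953777]
 [  0.           0.           1.        ]] [-0.14928205  0.          0.          0.          0.        ] [[-0.59240543  0.80561015 -0.00693438]
 [ 0.67258684  0.48981194 -0.55471724]
 [-0.4434893  -0.33328148 -0.83201004]] [ 0.21003204 -0.23204     1.45017617] [0.92362878 0.42776887 1.07930098]
top [[445.19433697   0.         257.05627064]
 [  0.         445.19433697 194.24003581]
 [  0.           0.           1.        ]] [0.00969889 0.         0.         0.         0.        ] [[ 0.01361792 -0.99980886 -0.01402812]
 [-0.99904413 -0.01302202 -0.04172823]
 [ 0.04153758  0.01458296 -0.99903051]] [0.00414999 0.39762201 1.18771568] [ 0.34785059 -0.00799338  1.20321448]
{'time': 0.1, 'q': array([-7.27656493e+01,  2.42798360e+01,  9.34295159e+01,  1.96903416e-03,
        6.23737499e+01, -1.08950419e+00]), 'joint_vel': array([ 0.0976944 , -0.03801629, -0.11218497, -0.09779089,  0.02007662,
       -0.06460567]), 'joint_efforts': array([-1.92822103e-03, -5.58430266e+01, -2.82443547e+01, -2.74694059e-05,
        2.99930776e-03,  3.28937475e-06]), 'position': array([ 0.19636048, -0.59279897,  0.23060891]), 'tool_rot': array([[ 9.49299694e-01,  3.14372280e-01, -4.00644199e-04],
       [ 3.14372530e-01, -9.49298672e-01,  1.39429838e-03],
       [ 5.79977549e-05, -1.44955856e-03, -9.99998948e-01]]), 'wrist_force': array([-0.59410464, -0.44866472, -0.74047836]), 'torque': array([-0.00350853,  0.0421873 ,  0.02858319]), 'gripper_force': 0.0, 'gripper_width': 0.08550116272860975} 0.0187
```

View pics/top0.png

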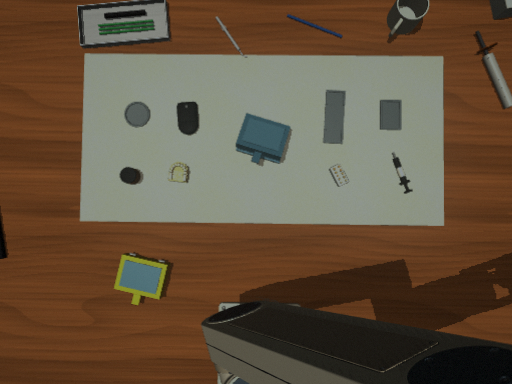

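View pics/scene0.png

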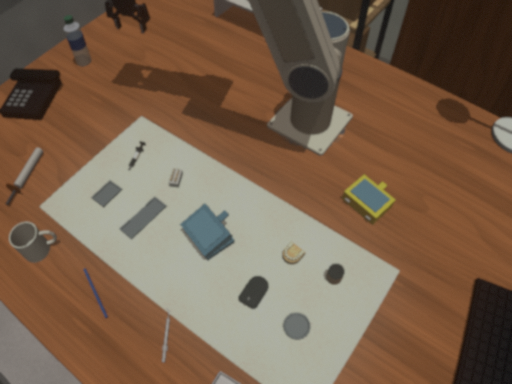

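The top view shows each target with what it could be mistaken for:
- **Case:** blue at (262,138), not the yellow look-alike at (142,278).
- **Syringe:** (402,173), not the white knife or syringe-like thing at (493,75).
- **Jar:** (130,176), not the mouse at (188,118) or the mug at (410,12).
- **Cast and block:** cast (179,173), bur block (340,175).
- **Pads:** round (137,114), long (334,117), oblong (390,115).

I'll check this in one crop.

```bash
python3 - <<'E'
import cv2,numpy as np
c=np.load("/tmp/top.npz")["color"]
a=cv2.resize(c[90:210,100:270],None,fx=4.6,fy=4.6,interpolation=cv2.INTER_CUBIC)[:,:782]
b=cv2.resize(c[80:210,230:425],None,fx=4,fy=4,interpolation=cv2.INTER_CUBIC)
cv2.imwrite("pics/cropL.png",a);cv2.imwrite("pics/cropR.png",b)
hsv=cv2.cvtColor(c,cv2.COLOR_BGR2HSV)
for n,(u,v) in dict(cast=(179,178),syr=(402,173),jar=(130,176),blk=(340,175),case=(262,138),rp=(137,114),lp=(334,117),op=(390,115),mat=(300,80)).items(): print(n,hsv[v,u])
E
```

```text
cast [ 37  55 149]
syr [ 90  14 148]
jar [45 26 39]
blk [ 48  17 148]
case [ 96  98 101]
rp [81 20 90]
lp [80 26 87]
op [80 19 82]
mat [ 41  28 148]
```

View pics/cropL.png

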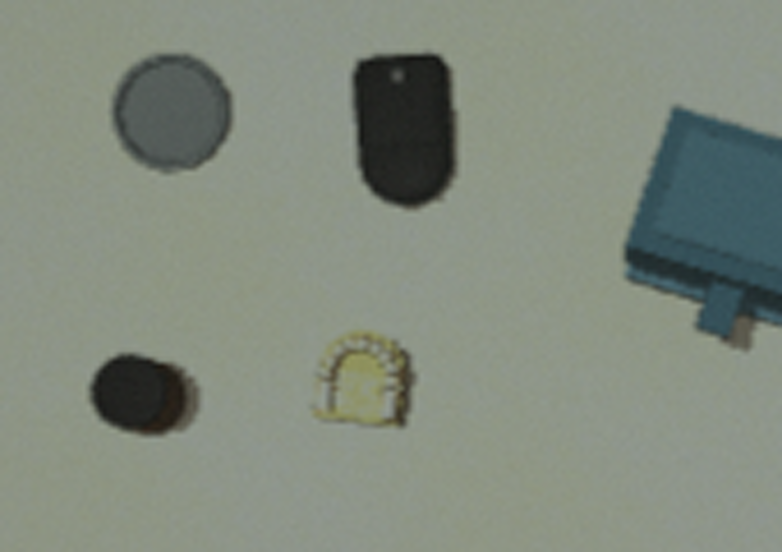

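View pics/cropR.png

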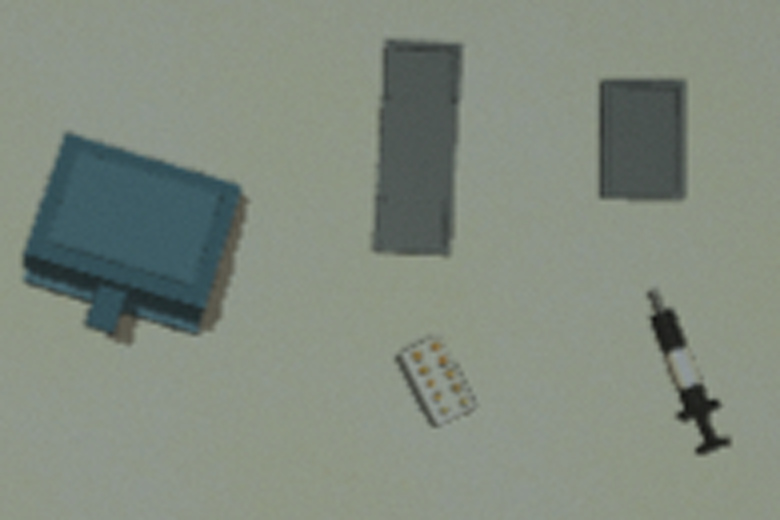

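The crops confirm the choice: the cap is at (128,175), the cast has its round front up (+x), and the case lid is ajar with its tab at (256,157). The block's burs and the syringe (nozzle up) also match. Next I'll measure using depth and colour.

```bash
cat > h.py <<'E'
import cv2,numpy as np
def norm(s,uv):
    return cv2.undistortPoints(np.asarray(uv,float).reshape(-1,1,2),s["K"],s["D"]).reshape(-1,2)
def ray(s,uv,h):
    n=norm(s,uv); d=np.c_[n,np.ones(len(n))]@s["R"]; o=-s["R"].T@s["t"]
    return o+d*((h-o[2])/d[:,2])[:,None]
def cloud(s):
    v,u=np.mgrid[:384,:512]; n=norm(s,np.c_[u.ravel(),v.ravel()]); z=s["z_map"].ravel()
    P=(np.c_[n,np.ones(len(n))]*z[:,None]-s["t"])@s["R"]; P[z==0]=np.nan
    return P.reshape(384,512,3)
def rect(P):
    c,wh,a=cv2.minAreaRect(P[:,:2].astype(np.float32)*1000)
    b=cv2.boxPoints((c,wh,a)); e=b[1]-b[0]; f=b[2]-b[1]
    if np.linalg.norm(f)>np.linalg.norm(e): e,f=f,e
    return np.round(c,1),"LxW",round(float(np.linalg.norm(e)),1),round(float(np.linalg.norm(f)),1),"long axis deg",round(np.degrees(np.arctan2(e[1],e[0]))%180,1)
def roi(s,m,u0,u1,v0,v1):
    k=np.zeros((384,512),bool);k[v0:v1,u0:u1]=1
    m=(m&k).astype(np.uint8); n,l,st,_=cv2.connectedComponentsWithStats(m)
    i=1+st[1:,4].argmax(); v,u=np.nonzero(l==i); return np.c_[u,v]
E
python3 - <<'E'
from h import *
s=dict(np.load("/tmp/top.npz")); hsv=cv2.cvtColor(s["color"],cv2.COLOR_BGR2HSV); H,S,V=[hsv[...,i].astype(int) for i in range(3)]
P=cloud(s); print("mat z",np.nanmedian(P[70:80,100:400,2]),np.nanstd(P[70:80,100:400,2]))
for n,b in dict(rp=(118,158,95,133),lp=(318,352,82,150),op=(374,408,92,136)).items():
    uv=roi(s,(V<115),*b); print(n,len(uv),rect(ray(s,uv,.0065)),"zmed",np.median(P[uv[:,1],uv[:,0],2]))
for n,b,m,h in [("jarcap",(112,150,160,192),V<75,.046),("blk",(322,358,158,196),P[...,2]>.012,.022),("cast",(160,198,155,190),P[...,2]>.008,.018),("castS",(160,198,155,190),S>42,.018),("syr",(385,420,145,200),(V<100),.008),("syrh",(385,420,145,200),P[...,2]>.005,.008),("case",(230,300,105,170),(H>88)&(S>60),.03)]:
    uv=roi(s,m,*b); Z=P[uv[:,1],uv[:,0]]; print(n,len(uv),rect(ray(s,uv,h)),"z",np.percentile(Z[:,2],[5,50,95]).round(4), "depth rect",rect(Z))
Z=P[160:192,112:150].reshape(-1,3);Z=Z[Z[:,2]>.038];print("jartop",len(Z),Z.mean(0),rect(Z))
# lid plane
uv=roi(s,(H>88)&(S>60),240,285,118,145);Z=P[uv[:,1],uv[:,0]]
A=np.c_[Z[:,:2],np.ones(len(Z))];k=np.linalg.lstsq(A,Z[:,2],rcond=None)[0];print("lid plane",k,np.std(Z[:,2]-A@k))
# case corners (crop R px /4+(230,80))
for p in [(68,134),(243,184),(24,258),(200,306),(24,284),(200,332),(88,326),(117,335),(98,285),(131,293)]:
    u=np.array(p)/4+np.array([230,80]); q=P[int(round(u[1])),int(round(u[0]))]; print(p,u,q.round(4))
E
```

```text
mat z 0.0011716108644642357 0.0023631708260618495
rp 529 (array([611.7, 338.9]), 'LxW', 70.0, 69.1, 'long axis deg', np.float32(46.2)) zmed nan
lp 1031 (array([ 610.6, -195.9]), 'LxW', 145.5, 52.9, 'long axis deg', np.float32(177.1)) zmed nan
op 658 (array([ 617.5, -347.4]), 'LxW', 79.1, 56.4, 'long axis deg', np.float32(0.2)) zmed nan
jarcap 280 (array([442. , 341.8]), 'LxW', 52.6, 42.0, 'long axis deg', np.float32(90.7)) z [nan nan nan] depth rect (array([441.1, 351.9]), 'LxW', 48.1, 34.1, 'long axis deg', np.float32(63.8))
blk 244 (array([ 451.4, -207.2]), 'LxW', 53.5, 30.9, 'long axis deg', np.float32(26.9)) z [0.0179 0.0228 0.0337] depth rect (array([ 451.9, -208.2]), 'LxW', 53.7, 30.4, 'long axis deg', np.float32(26.4))
cast 345 (array([454.9, 220. ]), 'LxW', 53.0, 51.2, 'long axis deg', np.float32(174.1)) z [0.0142 0.02   0.0279] depth rect (array([455.1, 220.4]), 'LxW', 52.6, 51.3, 'long axis deg', np.float32(174.1))
castS 275 (array([455. , 218.9]), 'LxW', 53.3, 53.2, 'long axis deg', np.float32(173.1)) z [0.0044 0.0188 0.0269] depth rect (array([456.2, 222.5]), 'LxW', 55.7,
[... 665 characters left out ...]
44130211 0.34851573 0.04609868] (array([441.3, 349.3]), 'LxW', 42.0, 40.9, 'long axis deg', np.float32(108.3))
 ** On entry to DLASCL parameter number  4 had an illegal value
 ** On entry to DLASCL parameter number  4 had an illegal valueTraceback (most recent call last):
  File "<stdin>", line 11, in <module>
    x, resids, rank, s = _umath_linalg.lstsq(a, b, rcond,
                         ~~~~~~~~~~~~~~~~~~~^^^^^^^^^^^^^
                                             signature=signature)
                                             ^^^^^^^^^^^^^^^^^^^^
    raise LinAlgError("SVD did not converge in Linear Least Squares")
numpy.linalg.LinAlgError: SVD did not converge in Linear Least Squares
```

```bash
python3 - <<'E'
from h import *
s=dict(np.load("/tmp/top.npz")); hsv=cv2.cvtColor(s["color"],cv2.COLOR_BGR2HSV); H,S,V=[hsv[...,i].astype(int) for i in range(3)]
P=cloud(s)
uv=roi(s,(H>88)&(S>60),240,285,118,142);Z=P[uv[:,1],uv[:,0]];Z=Z[np.isfinite(Z[:,2])&(Z[:,2]>.035)]
for _ in range(4):
    A=np.c_[Z[:,:2],np.ones(len(Z))];k=np.linalg.lstsq(A,Z[:,2],rcond=None)[0];e=Z[:,2]-A@k;Z=Z[abs(e)<.004]
print("lid plane",k,np.std(e),"tilt",np.arctan(np.hypot(*k[:2])),"downhill dir deg",np.degrees(np.arctan2(k[1],k[0])))
for p in [(68,134),(243,184),(24,258),(200,306),(24,284),(200,332),(88,326),(117,335),(98,285),(131,293)]:
    u=np.array(p)/4+np.array([230,80]); i,j=np.round(u).astype(int); w=P[j-1:j+2,i-1:i+2]
    print(p,np.nanmax(w[...,2]).round(4),{h:ray(s,[u],h)[0,:2].round(4).tolist() for h in (.018,.042,.06)})
E
```

```text
lid plane [-0.3064311   0.08239196  0.22594022] 0.0018038144854539229 tilt 0.3072649413444785 downhill dir deg 164.9504685753882
(68, 134) 0.0468 {0.018: [0.6137, 0.0393], 0.042: [0.6084, 0.0383], 0.06: [0.6043, 0.0376]}
(243, 184) 0.0453 {0.018: [0.5812, -0.0784], 0.042: [0.5765, -0.077], 0.06: [0.573, -0.076]}
(24, 258) 0.0737 {0.018: [0.5297, 0.0675], 0.042: [0.5261, 0.066], 0.06: [0.5233, 0.0649]}
(200, 306) 0.0712 {0.018: [0.4989, -0.0506], 0.042: [0.4958, -0.0498], 0.06: [0.4935, -0.0491]}
(24, 284) 0.0222 {0.018: [0.5122, 0.0673], 0.042: [0.5089, 0.0657], 0.06: [0.5064, 0.0646]}
(200, 332) 0.0165 {0.018: [0.4814, -0.0508], 0.042: [0.4787, -0.05], 0.06: [0.4767, -0.0493]}
(88, 326) 0.067 {0.018: [0.4845, 0.024], 0.042: [0.4818, 0.0234], 0.06: [0.4797, 0.0229]}
(117, 335) 0.0621 {0.018: [0.4787, 0.0046], 0.042: [0.4761, 0.0043], 0.06: [0.4741, 0.0041]}
(98, 285) 0.0638 {0.018: [0.5122, 0.0177], 0.042: [0.5088, 0.0172], 0.06: [0.5063, 0.0168]}
(131, 293) 0.0667 {0.018: [0.507, -0.0044], 0.042: [0.5038, -0.0045], 0.06: [0.5014, -0.0046]}
```

```bash
cat > plan.py <<'E'
"""plan.py 'x,y,z,phi,grip[,stepmm]' ... : rows of tool-frame moves (mm, deg) from the present pose; tool down, x axis at yaw phi. 'h,grip,n' = hold"""
import sys,numpy as np
from cell import r
s=r.sense();p=s["position"]*1000;R=s["tool_rot"];phi=np.degrees(np.arctan2(R[1,0],R[0,0]));rows=[]
for w in sys.argv[1:]:
    a=w.split(',')
    if a[0]=='h': rows+=[[float(a[1])]+[0]*6]*int(a[2]);continue
    a=list(map(float,a));st=a[5] if len(a)>5 else 50
    t=np.array(a[:3]);n=int(max(1,np.ceil(np.linalg.norm(t-p)/st-.1),np.ceil(abs(a[3]-phi)/9-.1)))
    for i in range(n,0,-1):
        c,q=np.cos(np.radians(phi)),np.sin(np.radians(phi));T=np.array([[c,q,0],[q,-c,0],[0,0,-1.]])
        d=np.round((T.T@(t-p))/i/1000,3 if i>1 else 4);rz=round(-np.radians(a[3]-phi)/i,3)
        rows.append([a[4],*d,0,0,rz]);p=p+T@d*1000;phi-=np.degrees(rz)
print("t",round(s["time"],2),"pos",s["position"].round(4),"F",s["wrist_force"].round(1),"w",round(s["gripper_width"],4))
print(len(rows));print(str([[float(round(x,4)) for x in q] for q in rows]).replace("0.0,","0,").replace("0.0]","0]"))
E
python3 plan.py 464,-375,80,18.3,.06 464,-375,3,18.3,.04,25
```

```text
t 0.1 pos [ 0.1964 -0.5928  0.2306] F [-0.6 -0.4 -0.7] w 0.0855
11
[[0.06, 0.04, -0.015, 0.019, 0, 0, 0], [0.06, 0.04, -0.015, 0.019, 0, 0, 0], [0.06, 0.04, -0.015, 0.019, 0, 0, 0], [0.06, 0.041, -0.016, 0.019, 0, 0, 0], [0.06, 0.04, -0.015, 0.019, 0, 0, 0], [0.06, 0.041, -0.016, 0.019, 0, 0, 0], [0.06, 0.04, -0.015, 0.018, 0, 0, 0], [0.06, 0.0405, -0.0156, 0.0186, 0, 0, 0], [0.04, 0, -0, 0.026, 0, 0, 0], [0.04, 0, -0, 0.026, 0, 0, 0], [0.04, 0, -0, 0.025, 0, 0, 0]]
```

>>> move_arm:
  series:
    - [[0.06,0.04,-0.015,0.019,0,0,0],[0.06,0.04,-0.015,0.019,0,0,0],[0.06,0.04,-0.015,0.019,0,0,0],[0.06,0.041,-0.016,0.019,0,0,0],[0.06,0.04,-0.015,0.019,0,0,0],[0.06,0.041,-0.016,0.019,0,0,0],[0.06,0.04,-0.015,0.018,0,0,0],[0.06,0.041,-0.016,0.019,0,0,0],[0.04,0,0,0.02,0,0,0],[0.04,0,0,0.02,0,0,0],[0.04,0,0,0,0,0,0]]

```text
time: 1.48
position: [0.4625, -0.3747, 0.0384]
tool_rot: [[0.95, 0.313, -0.003], [0.313, -0.95, 0.002], [-0.002, -0.003, -1.0]]
wrist_force: [1.0, -0.1, -0.0]
gripper_width: 0.0399
gripper_force: 0.0
```

>>> move_arm:
  series:
    - [[0.04,0,0,0.02,0,0,0],[0.04,0.001,0,0.015,0,0,0],[0.04,0,0,0,0,0,0],[0,0,0,0,0,0,0],[0,0,0,0,0,0,0],[0,0,0,0,0,0,0],[0,0,0,0,0,0,0]]

```text
time: 2.35
position: [0.4658, -0.3749, 0.0059]
tool_rot: [[0.949, 0.314, 0.001], [0.314, -0.949, -0.001], [0.001, 0.001, -1.0]]
wrist_force: [-0.5, -0.2, 3.2]
gripper_width: 0.013
gripper_force: 58.8
```

```bash
python3 plan.py 464,-375,60,18.3,0,30 610,-196,60,-2.9,0,40 610,-196,12,-2.9,0,20
```

```text
t 2.35 pos [ 0.4658 -0.3749  0.0059] F [-0.5 -0.2  3.2] w 0.013
11
[[0, -0.001, -0, -0.027, 0, 0, 0], [0, -0.0007, -0.0005, -0.0271, 0, 0, 0], [0, 0.032, -0.021, -0, 0, 0, 0.062], [0, 0.031, -0.023, -0, 0, 0, 0.062], [0, 0.03, -0.024, -0, 0, 0, 0.062], [0, 0.028, -0.026, -0, 0, 0, 0.061], [0, 0.027, -0.028, -0, 0, 0, 0.062], [0, 0.0245, -0.0298, -0, 0, 0, 0.061], [0, 0, -0, 0.016, 0, 0, 0], [0, 0, -0, 0.016, 0, 0, 0], [0, 0, -0, 0.016, 0, 0, 0]]
```

>>> move_arm:
  series:
    - [[0.035,0,0,0,0,0,0],[0.035,0,0,0,0,0,0],[0.035,0,0,0.003,0,0,0],[0.035,0,0,0,0,0,0]]

```text
time: 2.85
position: [0.4652, -0.3745, 0.0019]
tool_rot: [[0.949, 0.314, -0.001], [0.314, -0.949, 0.0], [-0.0, -0.001, -1.0]]
wrist_force: [-0.4, 0.1, -0.5]
gripper_width: 0.0351
gripper_force: 0.0
```

```bash
python3 - <<'E'
from cell import vision
import cv2,numpy as np
o=[]
for n,(u,v) in dict(top=(400,170),scene=(137,155)).items():
    s=vision.snapshot(n); o.append(cv2.resize(s["color"][v-40:v+40,u-50:u+50],None,fx=4,fy=4,interpolation=cv2.INTER_CUBIC)); np.savez(f"/tmp/{n}1.npz",**s)
cv2.imwrite("pics/syr.png",np.hstack(o))
E
```

```text
(no output)
```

View pics/syr.png

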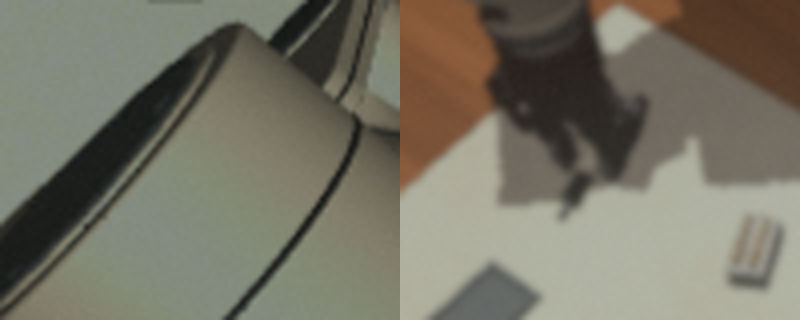

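The top view is blocked by the arm. The scene view shows the fingers straddling the barrel at crop (580,185). I'll close lower.

>>> move_arm:
  series:
    - [[0,0,0,0,0,0,0],[0,0,0,0,0,0,0],[0,0,0,0,0,0,0],[0,0,0,0,0,0,0],[0,0,0,-0.01,0,0,0],[0,0,0,-0.02,0,0,0],[0,0,0,-0.025,0,0,0],[0,0,0,0,0,0,0]]

```text
time: 3.95
position: [0.4669, -0.3759, 0.0602]
tool_rot: [[0.949, 0.314, 0.004], [0.314, -0.949, -0.003], [0.003, 0.004, -1.0]]
wrist_force: [-0.1, 0.1, -0.1]
gripper_width: 0.0135
gripper_force: 58.6
```

```bash
python3 plan.py 610,-196,58,-2.9,0,40 610,-196,12,-2.9,0,20;python3 - <<'E'
from cell import vision
import cv2,numpy as np
s=vision.snapshot("scene"); cv2.imwrite("pics/syr2.png",cv2.resize(s["color"][100:230,80:240],None,fx=4,fy=4,interpolation=cv2.INTER_CUBIC))
E
```

```text
t 3.95 pos [ 0.4669 -0.3759  0.0602] F [-0.1  0.1 -0.1] w 0.0135
9
[[0, 0.032, -0.021, 0, 0, 0, 0.062], [0, 0.031, -0.023, 0, 0, 0, 0.062], [0, 0.029, -0.025, 0.001, 0, 0, 0.062], [0, 0.028, -0.026, 0, 0, 0, 0.061], [0, 0.026, -0.028, 0.001, 0, 0, 0.062], [0, 0.0238, -0.03, 0.0002, 0, 0, 0.061], [0, -0, -0, 0.015, 0, 0, 0], [0, -0, -0, 0.016, 0, 0, 0], [0, -0, -0, 0.015, 0, 0, 0]]
```

View pics/syr2.png

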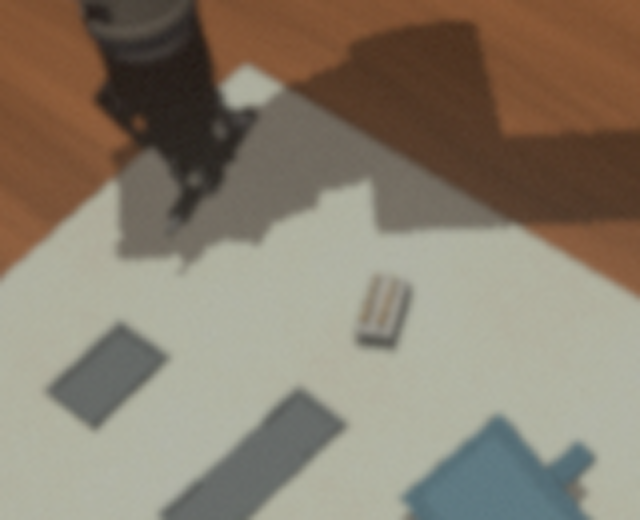

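The syringe is held between the fingers at crop (190,205), and its shadow shows the nozzle intact and level. Moving to the long pad.

>>> move_arm:
  series:
    - [[0,0.032,-0.021,0,0,0,0.062],[0,0.031,-0.023,0,0,0,0.062],[0,0.029,-0.025,0,0,0,0.062],[0,0.028,-0.026,0,0,0,0.061],[0,0.026,-0.028,0,0,0,0.062],[0,0.024,-0.03,0,0,0,0.061],[0,0,0,0.015,0,0,0],[0,0,0,0.015,0,0,0],[0,0,0,0.01,0,0,0],[0,0,0,0,0,0,0],[0,0,0,0,0,0,0]]

```text
time: 5.38
position: [0.6086, -0.1954, 0.0174]
tool_rot: [[0.999, -0.051, 0.0], [-0.051, -0.999, -0.0], [0.0, 0.0, -1.0]]
wrist_force: [-0.3, -0.0, -1.1]
gripper_width: 0.0135
gripper_force: 58.6
```

```bash
python3 plan.py 610,-196,9,-2.9,0,5
```

```text
t 5.38 pos [ 0.6086 -0.1954  0.0174] F [-0.3 -0.  -1.1] w 0.0135
2
[[0, 0.001, 0, 0.004, 0, 0, -0], [0, 0.0004, 0.0005, 0.0044, 0, 0, -0]]
```

>>> move_arm:
  series:
    - [[0,0.001,0,0.005,0,0,0],[0,0,0,0.003,0,0,0],[0,0,0,0.001,0,0,0],[0,0,0,0,0,0,0]]

```text
time: 5.88
position: [0.6097, -0.1948, 0.0082]
tool_rot: [[0.999, -0.05, -0.0], [-0.05, -0.999, 0.0], [-0.0, -0.0, -1.0]]
wrist_force: [-0.5, 0.5, -0.0]
gripper_width: 0.0135
gripper_force: 58.6
```

>>> move_arm:
  series:
    - [[0,0,0,0.001,0,0,0],[0,0,0,0,0,0,0],[0,0,0,0.001,0,0,0],[0,0,0,0,0,0,0]]

```text
time: 6.38
position: [0.6097, -0.1948, 0.0062]
tool_rot: [[0.999, -0.05, -0.0], [-0.05, -0.999, 0.0], [-0.0, -0.0, -1.0]]
wrist_force: [0.6, -1.1, -0.9]
gripper_width: 0.0131
gripper_force: 58.6
```

>>> move_arm:
  series:
    - [[0,0,0,0.001,0,0,0],[0,0,0,0,0,0,0],[0.03,0,0,0,0,0,0],[0.03,0,0,0,0,0,0],[0.03,0,0,0,0,0,0],[0.03,0,0,-0.02,0,0,0],[0.03,0,0,-0.04,0,0,0],[0.05,0,0,-0.02,0,0,0]]

```text
time: 7.38
position: [0.6111, -0.1953, 0.0885]
tool_rot: [[0.999, -0.05, 0.004], [-0.05, -0.999, -0.001], [0.004, 0.001, -1.0]]
wrist_force: [0.2, 0.1, -0.3]
gripper_width: 0.047
gripper_force: 0.0
```

```bash
python3 plan.py 451.5,-207.5,75,26.6,.05 451.5,-207.5,6,26.6,.05,25 h,.05,2
```

```text
t 7.38 pos [ 0.6111 -0.1953  0.0885] F [ 0.2  0.1 -0.3] w 0.047
9
[[0.05, -0.04, 0.005, 0.003, 0, 0, -0.129], [0.05, -0.04, -0, 0.004, 0, 0, -0.128], [0.05, -0.04, -0.005, 0.003, 0, 0, -0.129], [0.05, -0.0381, -0.0104, 0.0035, 0, 0, -0.128], [0.05, 0, 0, 0.023, 0, 0, -0], [0.05, 0, 0, 0.023, 0, 0, -0], [0.05, 0, 0, 0.023, 0, 0, -0], [0.05, 0, 0, 0, 0, 0, 0], [0.05, 0, 0, 0, 0, 0, 0]]
```

>>> move_arm:
  series:
    - [[0.05,-0.04,0.005,0.003,0,0,-0.129],[0.05,-0.04,0,0.004,0,0,-0.128],[0.05,-0.04,-0.005,0.003,0,0,-0.129],[0.05,-0.038,-0.01,0.003,0,0,-0.128],[0.05,0,0,0.01,0,0,0],[0.05,0,0,0,0,0,0],[0.05,0,0,0,0,0,0]]

```text
time: 8.25
position: [0.4517, -0.2076, 0.0626]
tool_rot: [[0.894, 0.447, 0.001], [0.447, -0.894, -0.001], [0.001, 0.001, -1.0]]
wrist_force: [0.3, -0.7, 0.6]
gripper_width: 0.05
gripper_force: 0.0
```

```bash
python3 plan.py 451.5,-207.5,5,26.6,.05,20;python3 - <<'E'
from h import *
from cell import vision
o=[]
for n,(u,v) in dict(top=(360,150),scene=(140,190)).items():
    s=vision.snapshot(n); o.append(cv2.resize(s["color"][v-75:v+75,u-50:u+50],None,fx=4,fy=4,interpolation=cv2.INTER_CUBIC))
cv2.imwrite("pics/s3.png",np.hstack(o))
E
```

```text
t 8.25 pos [ 0.4517 -0.2076  0.0626] F [ 0.3 -0.7  0.6] w 0.05
3
[[0.05, -0, -0, 0.019, 0, 0, -0], [0.05, -0, -0, 0.019, 0, 0, -0], [0.05, -0.0001, -0.0002, 0.0196, 0, 0, -0.001]]
```

View pics/s3.png

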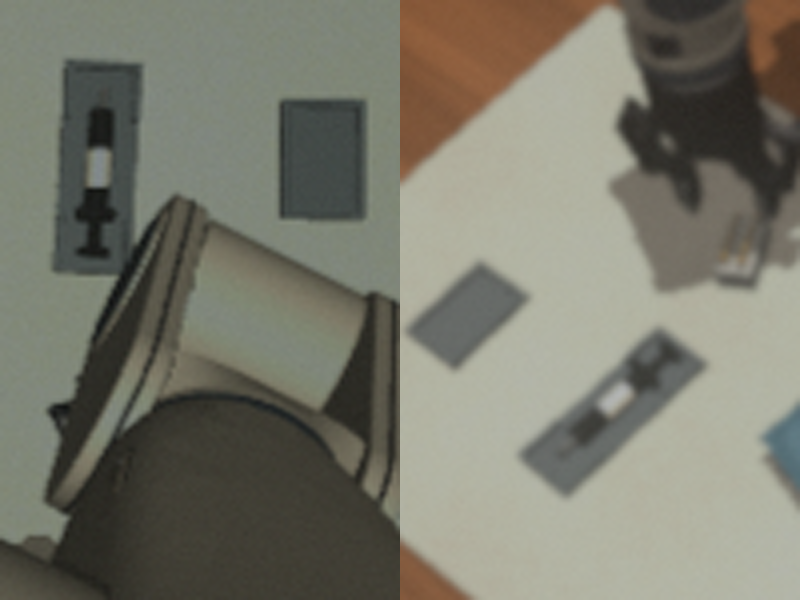

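The syringe lies in the long pad: the top crop shows it centred at (98,170) against a pad centre of about (98,166), and in line. The fingers straddle the block, so I'll grip it.

>>> move_arm:
  series:
    - [[0.05,0,0,0.02,0,0,0],[0.05,0,0,0.02,0,0,0],[0.05,0,0,0.016,0,0,0],[0.05,0,0,0,0,0,0],[0,0,0,0,0,0,0],[0,0,0,0,0,0,0],[0,0,0,0,0,0,0],[0,0,0,0,0,0,0]]

```text
time: 9.35
position: [0.4508, -0.2076, 0.007]
tool_rot: [[0.894, 0.447, 0.001], [0.447, -0.894, -0.001], [0.001, 0.001, -1.0]]
wrist_force: [-0.7, 0.6, 6.3]
gripper_width: 0.0284
gripper_force: 60.2
```

```bash
python3 plan.py 451.5,-207.5,70,26.6,0,25 617.5,-347.5,70,0,0,42 617.5,-347.5,25,0,0,22
```

```text
t 9.35 pos [ 0.4508 -0.2076  0.007 ] F [-0.7  0.6  6.3] w 0.0284
11
[[0, 0, 0, -0.021, 0, 0, -0], [0, 0, 0, -0.021, 0, 0, -0], [0, 0.0006, 0.0002, -0.021, 0, 0, -0.001], [0, 0.014, 0.033, 0, 0, 0, 0.077], [0, 0.017, 0.032, 0, 0, 0, 0.078], [0, 0.019, 0.031, 0, 0, 0, 0.077], [0, 0.022, 0.029, 0, 0, 0, 0.078], [0, 0.024, 0.027, 0, 0, 0, 0.077], [0, 0.0254, 0.0257, 0, 0, 0, 0.078], [0, 0, 0, 0.023, 0, 0, -0], [0, 0, 0, 0.022, 0, 0, -0]]
```

>>> move_arm:
  series:
    - [[0,0,0,-0.021,0,0,0],[0,0,0,-0.021,0,0,0],[0,0,0,-0.021,0,0,0],[0,0.014,0.033,0,0,0,0.077],[0,0.017,0.032,0,0,0,0.078],[0,0.019,0.031,0,0,0,0.077],[0,0.022,0.029,0,0,0,0.078],[0,0.024,0.027,0,0,0,0.077],[0,0.026,0.026,0,0,0,0.078],[0,0,0,0.023,0,0,0],[0,0,0,0.022,0,0,0],[0,0,0,0,0,0,0]]

```text
time: 10.85
position: [0.6136, -0.3456, 0.0208]
tool_rot: [[1.0, -0.001, -0.006], [-0.001, -1.0, 0.004], [-0.006, -0.004, -1.0]]
wrist_force: [0.1, -0.2, -0.5]
gripper_width: 0.0286
gripper_force: 59.4
```

```bash
python3 plan.py 617.5,-347.5,12,0,0,6
```

```text
t 10.85 pos [ 0.6136 -0.3456  0.0208] F [ 0.1 -0.2 -0.5] w 0.0286
2
[[0, 0.002, 0.001, 0.004, 0, 0, -0], [0, 0.0019, 0.0009, 0.0048, 0, 0, -0.001]]
```

>>> move_arm:
  series:
    - [[0,0,0,0.004,0,0,0],[0,0,0,0.004,0,0,0],[0,0,0,0,0,0,0],[0,0,0,0,0,0,0]]

```text
time: 11.35
position: [0.617, -0.3478, 0.0168]
tool_rot: [[1.0, -0.001, 0.001], [-0.001, -1.0, -0.0], [0.001, 0.0, -1.0]]
wrist_force: [0.5, -0.6, -1.1]
gripper_width: 0.0285
gripper_force: 59.4
```

>>> move_arm:
  series:
    - [[0,0,0,0.004,0,0,0],[0,0,0,0.001,0,0,0],[0,0,0,0,0,0,0],[0,0,0,0.001,0,0,0],[0,0,0,0,0,0,0],[0,0,0,0,0,0,0]]

```text
time: 12.1
position: [0.6168, -0.3477, 0.0104]
tool_rot: [[1.0, -0.001, 0.0], [-0.001, -1.0, -0.0], [0.0, 0.0, -1.0]]
wrist_force: [-0.8, -0.1, -0.2]
gripper_width: 0.0285
gripper_force: 59.4
```

>>> move_arm:
  series:
    - [[0,0,0,0.001,0,0,0],[0,0,0,0,0,0,0],[0.042,0,0,0,0,0,0],[0.042,0,0,0,0,0,0],[0.042,0,0,0,0,0,0],[0.042,0,0,-0.025,0,0,0],[0.042,0,0,-0.05,0,0,0],[0.045,0,0,-0.04,0,0,0]]

```text
time: 13.1
position: [0.6175, -0.3481, 0.128]
tool_rot: [[1.0, -0.001, 0.002], [-0.001, -1.0, -0.001], [0.002, 0.001, -1.0]]
wrist_force: [-0.1, 0.6, -0.1]
gripper_width: 0.0449
gripper_force: 0.0
```

```bash
python3 plan.py 485,10,110,-14.6,.045 485,10,42,-14.6,.045,25
```

```text
t 13.1 pos [ 0.6175 -0.3481  0.128 ] F [-0.1  0.6 -0.1] w 0.0449
11
[[0.045, -0.017, -0.045, 0.002, 0, 0, 0.032], [0.045, -0.018, -0.044, 0.002, 0, 0, 0.032], [0.045, -0.019, -0.044, 0.002, 0, 0, 0.032], [0.045, -0.021, -0.043, 0.002, 0, 0, 0.032], [0.045, -0.022, -0.042, 0.002, 0, 0, 0.031], [0.045, -0.024, -0.041, 0.003, 0, 0, 0.032], [0.045, -0.025, -0.041, 0.002, 0, 0, 0.031], [0.045, -0.0254, -0.0401, 0.003, 0, 0, 0.032], [0.045, -0, -0, 0.023, 0, 0, -0], [0.045, -0, -0, 0.022, 0, 0, -0], [0.045, -0, -0, 0.023, 0, 0, -0]]
```

>>> move_arm:
  series:
    - [[0.045,-0.017,-0.045,0.002,0,0,0.032],[0.045,-0.018,-0.044,0.002,0,0,0.032],[0.045,-0.019,-0.044,0.002,0,0,0.032],[0.045,-0.021,-0.043,0.002,0,0,0.032],[0.045,-0.022,-0.042,0.002,0,0,0.031],[0.045,-0.024,-0.041,0.003,0,0,0.032],[0.045,-0.025,-0.041,0.002,0,0,0.031],[0.045,-0.025,-0.04,0.003,0,0,0.032],[0.045,0,0,0.01,0,0,0],[0.045,0,0,0,0,0,0]]

```text
time: 14.35
position: [0.4852, 0.0102, 0.0969]
tool_rot: [[0.968, -0.251, 0.001], [-0.251, -0.968, -0.0], [0.001, -0.0, -1.0]]
wrist_force: [0.2, 0.0, 0.6]
gripper_width: 0.0451
gripper_force: 0.0
```

```bash
python3 plan.py 485,10,42,-14.6,.045,25;python3 - <<'E'
from h import *
from cell import vision
o=[]
for n,(u,v) in dict(top=(370,130),scene=(170,190)).items():
    s=vision.snapshot(n); o.append(cv2.resize(s["color"][v-50:v+70,u-90:u+70] if n=="scene" else s["color"][v-60:v+60,u-50:u+45],None,fx=3,fy=3,interpolation=cv2.INTER_CUBIC))
cv2.imwrite("pics/s4.png",np.hstack(o))
E
```

```text
t 14.35 pos [0.4852 0.0102 0.0969] F [0.2 0.  0.6] w 0.0451
3
[[0.045, -0, 0, 0.018, 0, 0, 0], [0.045, -0, 0, 0.018, 0, 0, 0], [0.045, -0.0001, 0.0002, 0.0189, 0, 0, 0.001]]
```

View pics/s4.png

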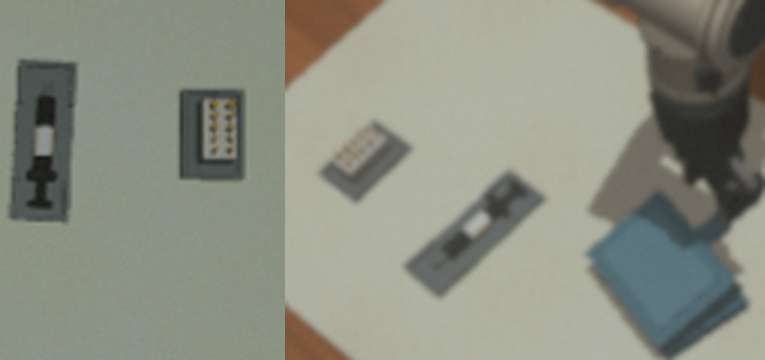

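Both are placed. The block's apparent 5 mm shift at (218,128) against the pad at (212,134) is just height parallax. Now I'll pinch the tab.

>>> move_arm:
  series:
    - [[0.045,0,0,0.02,0,0,0],[0.045,0,0,0.02,0,0,0],[0.045,0,0,0.015,0,0,0],[0.045,0,0,0,0,0,0],[0,0,0,0,0,0,0],[0,0,0,0,0,0,0],[0,0,0,0,0,0,0],[0,0,0,0,0,0,0]]

```text
time: 15.45
position: [0.486, 0.0136, 0.0425]
tool_rot: [[0.967, -0.255, 0.003], [-0.255, -0.967, 0.004], [0.002, -0.005, -1.0]]
wrist_force: [1.5, 27.9, 2.0]
gripper_width: 0.0185
gripper_force: 58.5
```

```bash
cat > arc.py <<'E'
import sys,numpy as np
# shifts (tool x, tool z in m) to swing the tab point from angle a to b in n rows; tool down, x along case x
a,b,n=float(sys.argv[1]),float(sys.argv[2]),int(sys.argv[3])
t=np.linspace(a,b,n+1);x=-.112*np.cos(t)+.010*np.sin(t);z=.112*np.sin(t)+.010*np.cos(t)
print([(float(p),float(-q)) for p,q in zip(np.diff(x.round(3)).round(3),np.diff(z.round(3)).round(3))],"end z tcp",z[-1]+.018-.0187,"x",x[-1])
E
python3 arc.py .3 1.85 20
```

```text
[(0.004, -0.008), (0.004, -0.007), (0.005, -0.007), (0.005, -0.007), (0.006, -0.007), (0.006, -0.006), (0.007, -0.005), (0.007, -0.005), (0.008, -0.005), (0.008, -0.003), (0.008, -0.003), (0.008, -0.003), (0.009, -0.002), (0.008, -0.001), (0.009, -0.0), (0.009, -0.0), (0.008, 0.001), (0.009, 0.001), (0.008, 0.002), (0.008, 0.003)] end z tcp 0.10420692026498846 x 0.04047885967409845
```

>>> move_arm:
  series:
    - [[0,0,-0.004,0,0,0,0],[0,0,0,0,0,0,0],[0,0.004,0,-0.008,0,0,0],[0,0.004,0,-0.007,0,0,0],[0,0.005,0,-0.007,0,0,0],[0,0.005,0,-0.007,0,0,0],[0,0,0,0,0,0,0]]

```text
time: 16.32
position: [0.5029, 0.0095, 0.0707]
tool_rot: [[0.967, -0.253, -0.001], [-0.253, -0.967, 0.0], [-0.001, -0.0, -1.0]]
wrist_force: [-2.6, 4.0, -1.1]
gripper_width: 0.0184
gripper_force: 60.3
```

>>> move_arm:
  series:
    - [[0,0.006,0,-0.007,0,0,0],[0,0.006,0,-0.006,0,0,0],[0,0.007,0,-0.005,0,0,0],[0,0.007,0,-0.005,0,0,0],[0,0.008,0,-0.005,0,0,0],[0,0.008,0,-0.003,0,0,0],[0,0.008,0,-0.003,0,0,0],[0,0.008,0,-0.003,0,0,0],[0,0,0,0,0,0,0]]

```text
time: 17.45
position: [0.5585, -0.0064, 0.1083]
tool_rot: [[0.968, -0.252, -0.003], [-0.252, -0.968, -0.002], [-0.002, 0.002, -1.0]]
wrist_force: [-10.1, -5.2, 9.6]
gripper_width: 0.0186
gripper_force: 70.6
```

>>> move_arm:
  series:
    - [[0,0,0,-0.002,0,0,0],[0,0.008,0,-0.002,0,0,0],[0,0.008,0,-0.001,0,0,0],[0,0.008,0,-0.001,0,0,0],[0,0,0,0,0,0,0]]

```text
time: 18.08
position: [0.5821, -0.0131, 0.1128]
tool_rot: [[0.968, -0.251, -0.002], [-0.251, -0.968, -0.003], [-0.001, 0.003, -1.0]]
wrist_force: [-3.9, -9.6, -6.4]
gripper_width: 0.0187
gripper_force: 61.3
```

>>> move_arm:
  series:
    - [[0,0.009,0.001,0.001,0,0,0],[0,0.009,0,0,0,0,0],[0,0.009,0,0.001,0,0,0],[0,0.009,0,0.001,0,0,0],[0,0.008,0,0.002,0,0,0],[0,0,0,0,0,0,0]]

```text
time: 18.82
position: [0.6237, -0.0252, 0.1075]
tool_rot: [[0.968, -0.251, -0.003], [-0.251, -0.968, -0.002], [-0.003, 0.003, -1.0]]
wrist_force: [-7.8, -8.0, -5.2]
gripper_width: 0.0183
gripper_force: 58.6
```

```bash
python3 - <<'E'
from h import *
from cell import vision
s=vision.snapshot("scene")
cv2.imwrite("pics/s5.png",cv2.resize(s["color"][120:290,140:340],None,fx=3,fy=3,interpolation=cv2.INTER_CUBIC))
E
```

View pics/s5.png

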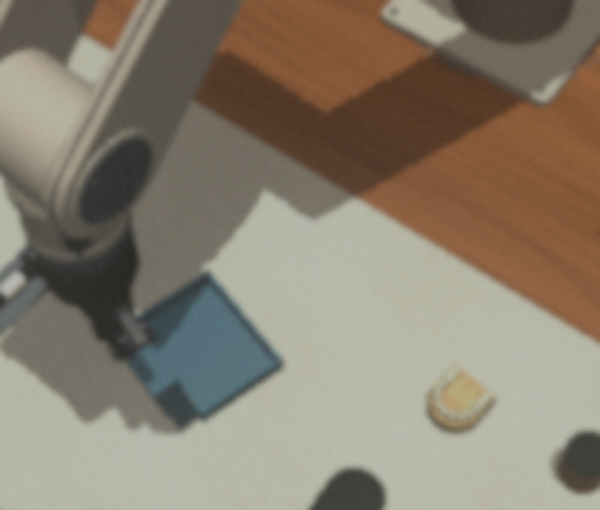

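The lid is open past vertical, with the case interior visible around crop (205,345). I'll release the tab and go to the cast.

>>> move_arm:
  series:
    - [[0.04,0,0,0,0,0,0],[0.04,0,0,0,0,0,0],[0.04,0,0,0,0,0,0],[0.04,0,0,-0.03,0,0,0],[0.04,0,0,-0.04,0,0,0],[0.04,0,0,0,0,0,0]]

```text
time: 19.62
position: [0.6276, -0.0232, 0.1823]
tool_rot: [[0.968, -0.252, 0.008], [-0.252, -0.968, -0.0], [0.008, -0.002, -1.0]]
wrist_force: [-0.2, 0.4, -0.1]
gripper_width: 0.0401
gripper_force: 0.0
```

```bash
python3 plan.py 442.5,221,120,-5.9,.075 442.5,221,40,-5.9,.075,40 h,.075,1
```

```text
t 19.62 pos [ 0.6276 -0.0232  0.1823] F [-0.2  0.4 -0.1] w 0.0401
10
[[0.075, -0.034, -0.027, 0.009, 0, 0, -0.022], [0.075, -0.034, -0.028, 0.009, 0, 0, -0.022], [0.075, -0.033, -0.029, 0.009, 0, 0, -0.022], [0.075, -0.033, -0.029, 0.009, 0, 0, -0.021], [0.075, -0.032, -0.03, 0.009, 0, 0, -0.022], [0.075, -0.031, -0.031, 0.009, 0, 0, -0.021], [0.075, -0.0306, -0.0308, 0.0083, 0, 0, -0.022], [0.075, 0, 0, 0.04, 0, 0, 0], [0.075, 0, 0, 0.04, 0, 0, 0], [0.075, 0, 0, 0, 0, 0, 0]]
```

>>> move_arm:
  series:
    - [[0.075,-0.034,-0.027,0.004,0,0,-0.022],[0.075,-0.034,-0.028,0.009,0,0,-0.022],[0.075,-0.033,-0.029,0.009,0,0,-0.022],[0.075,-0.033,-0.029,0.009,0,0,-0.021],[0.075,-0.032,-0.03,0.009,0,0,-0.022],[0.075,-0.031,-0.031,0.009,0,0,-0.021],[0.075,-0.031,-0.031,0.012,0,0,-0.022],[0.075,0,0,0.04,0,0,0],[0.075,0,0,0.03,0,0,0],[0.075,0,0,0,0,0,0],[0.075,0,0,0,0,0,0]]

```text
time: 21.0
position: [0.4398, 0.2214, 0.0479]
tool_rot: [[0.995, -0.103, 0.001], [-0.103, -0.995, 0.0], [0.001, -0.0, -1.0]]
wrist_force: [0.9, 0.3, 0.9]
gripper_width: 0.0752
gripper_force: 0.0
```

```bash
python3 plan.py 442.5,221,4,-5.9,.075,20; python3 - <<'E'
from h import *
from cell import vision
s=vision.snapshot("scene");P=cloud(s);hsv=cv2.cvtColor(s["color"],cv2.COLOR_BGR2HSV);H,S,V=[hsv[...,i].astype(int) for i in range(3)]
uv=roi(s,(H>85)&(H<110)&(S>60),150,260,160,290)
k=cv2.convexHull(uv.astype(np.int32));k=cv2.approxPolyDP(k,4,True)[:,0];print(np.c_[k,ray(s,k,.018)[:,:2].round(4)])
z=P[uv[:,1],uv[:,0],2];print(np.nanpercentile(z,[2,25,50,75,98]))
cv2.imwrite("pics/s6.png",cv2.resize(s["color"][150:300,160:330],None,fx=4,fy=4,interpolation=cv2.INTER_CUBIC))
E
```

```text
t 21.0 pos [0.4398 0.2214 0.0479] F [0.9 0.3 0.9] w 0.0752
3
[[0.075, 0.001, 0, 0.015, 0, 0, -0], [0.075, 0.001, 0, 0.014, 0, 0, -0], [0.075, 0.0007, 0.0002, 0.0149, 0, 0, -0]]
[[ 2.310e+02  2.400e+02  5.238e-01  6.440e-02]
 [ 2.060e+02  2.560e+02  6.026e-01  3.920e-02]
 [ 1.910e+02  2.500e+02  6.132e-01 -5.400e-03]
 [ 1.700e+02  2.180e+02  5.720e-01 -1.200e-01]
 [ 2.090e+02  2.150e+02  4.977e-01 -3.560e-02]]
[-0.00114811  0.00174838  0.0035797   0.01300054  0.11103685]
```

View pics/s6.png

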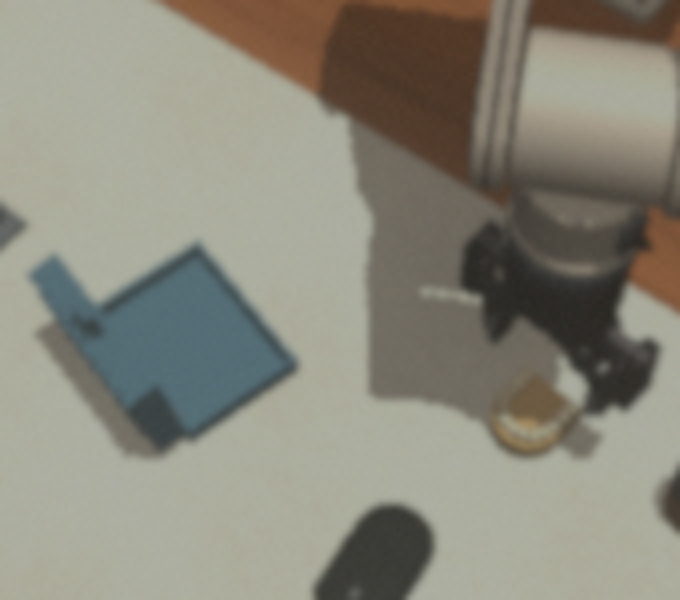

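```bash
python3 - <<'E'
from h import *
s=dict(np.load("/tmp/scene.npz"))
ex=np.array([.968,-.252,0]);ey=np.array([.252,.968,0]);H=np.array([.5858,-.0145,.018])
def pr(p):
    a,_=cv2.projectPoints(p[None],cv2.Rodrigues(s["R"])[0],s["t"],s["K"],s["D"]);return ((a[0,0]-[160,150])*4).round()
for n,(x,y,z) in dict(fl=(-.092,.061,0),fr=(-.092,-.061,0),hl=(0,.061,0),hr=(0,-.061,0)).items(): print(n,pr(H+ex*x+ey*y))
for t in (1.84,1.6,1.3):
    f=lambda x,y,z:pr(H+ex*(x*np.cos(t)+z*np.sin(t))+ey*y+np.array([0,0,1])*(-x*np.sin(t)+z*np.cos(t)))
    print(t,"tabtip",f(-.122,0,.01),"lid front L",f(-.092,.061,0),"R",f(-.092,-.061,0),"outerR",f(-.092,-.061,.024),"outerL",f(-.092,.061,.024))
E
```

```text
fl [298. 350.]
fr [194. 234.]
hl [191. 427.]
hr [ 90. 304.]
1.84 tabtip [ 64. 319.] lid front L [148. 390.] R [ 41. 260.] outerR [ 14. 284.] outerL [119. 415.]
1.6 tabtip [100. 289.] lid front L [175. 368.] R [ 68. 240.] outerR [ 38. 260.] outerL [144. 390.]
1.3 tabtip [148. 259.] lid front L [210. 346.] R [102. 220.] outerR [ 72. 234.] outerL [180. 362.]
```

The view matches the model with the lid at about 1.84 rad, its right corner at (41,260). I'll grasp the cast.

>>> move_arm:
  series:
    - [[0.075,0.003,0,0.015,0,0,0],[0.075,0,0,0.015,0,0,0],[0.075,0,0,0.014,0,0,0],[0.075,0,0,0,0,0,0],[0,0,0,0,0,0,0],[0,0,0,0,0,0,0],[0,0,0,0,0,0,0],[0,0,0,0,0,0,0]]

```text
time: 22.05
position: [0.4426, 0.2211, 0.0039]
tool_rot: [[0.995, -0.103, 0.001], [-0.103, -0.995, 0.0], [0.001, -0.0, -1.0]]
wrist_force: [-1.0, 0.1, 6.4]
gripper_width: 0.0481
gripper_force: 62.6
```

```bash
python3 plan.py 442.5,221,90,-5.9,0,35; python3 - <<'E'
from h import *
for n in("top","scene"):
    s=dict(np.load(f"/tmp/{n}.npz")); V=s["color"].max(2)
    b=(118,158,95,133) if n=="top" else (275,318,308,345)
    uv=roi(s,V<115,*b); print(n,rect(ray(s,uv,.0065)))
    b=(318,352,82,150) if n=="top" else (112,172,192,243)
    uv=roi(s,V<115,*b); print(n,rect(ray(s,uv,.0065)))
E
```

```text
t 22.05 pos [0.4426 0.2211 0.0039] F [-1.   0.1  6.4] w 0.0481
3
[[0, -0, 0, -0.029, 0, 0, -0], [0, -0, 0, -0.029, 0, 0, -0], [0, -0.0001, 0.0002, -0.0281, 0, 0, -0]]
top (array([611.7, 338.9]), 'LxW', 70.0, 69.1, 'long axis deg', np.float32(46.2))
top (array([ 610.6, -195.9]), 'LxW', 145.5, 52.9, 'long axis deg', np.float32(177.1))
scene (array([615.7, 340.8]), 'LxW', 62.0, 60.9, 'long axis deg', np.float32(34.1))
scene (array([ 613.3, -192.7]), 'LxW', 139.0, 49.7, 'long axis deg', np.float32(177.5))
```

```bash
python3 plan.py 442.5,221,80,-5.9,0,30 528.5,1.5,80,-14.6,0,42 528.5,1.5,30,-14.6,0,25
```

```text
t 22.05 pos [0.4426 0.2211 0.0039] F [-1.   0.1  6.4] w 0.0481
11
[[0, -0, 0, -0.025, 0, 0, -0], [0, -0, 0, -0.026, 0, 0, -0], [0, -0.0001, 0.0002, -0.0251, 0, 0, -0], [0, 0.018, 0.035, -0, 0, 0, 0.025], [0, 0.019, 0.034, -0, 0, 0, 0.025], [0, 0.02, 0.034, -0, 0, 0, 0.025], [0, 0.02, 0.034, -0, 0, 0, 0.026], [0, 0.022, 0.033, -0, 0, 0, 0.025], [0, 0.022, 0.0321, -0, 0, 0, 0.026], [0, -0, -0, 0.025, 0, 0, -0], [0, -0, -0, 0.025, 0, 0, -0]]
```

>>> move_arm:
  series:
    - [[0,0,0,-0.025,0,0,0],[0,0,0,-0.026,0,0,0],[0,0,0,-0.025,0,0,0],[0,0.018,0.035,0,0,0,0.025],[0,0.019,0.034,0,0,0,0.025],[0,0.02,0.034,0,0,0,0.025],[0,0.02,0.034,0,0,0,0.026],[0,0.022,0.033,0,0,0,0.025],[0,0.022,0.032,0,0,0,0.026],[0,0,0,0.02,0,0,0],[0,0,0,0.02,0,0,0],[0,0,0,0,0,0,0]]

```text
time: 23.55
position: [0.5271, 0.0014, 0.0381]
tool_rot: [[0.968, -0.253, -0.003], [-0.253, -0.968, 0.0], [-0.003, 0.001, -1.0]]
wrist_force: [0.1, 0.1, -2.7]
gripper_width: 0.0485
gripper_force: 62.4
```

```bash
python3 plan.py 528.5,1.5,13,-14.6,0,7; python3 - <<'E'
from h import *
from cell import vision
s=vision.snapshot("scene")
cv2.imwrite("pics/s7.png",cv2.resize(s["color"][150:300,140:310],None,fx=4,fy=4,interpolation=cv2.INTER_CUBIC))
E
```

```text
t 23.55 pos [0.5271 0.0014 0.0381] F [ 0.1  0.1 -2.7] w 0.0485
4
[[0, 0, -0, 0.006, 0, 0, -0], [0, 0, -0, 0.006, 0, 0, -0], [0, 0.001, -0, 0.007, 0, 0, -0], [0, 0.0003, -0.0004, 0.0061, 0, 0, -0.001]]
```

View pics/s7.png

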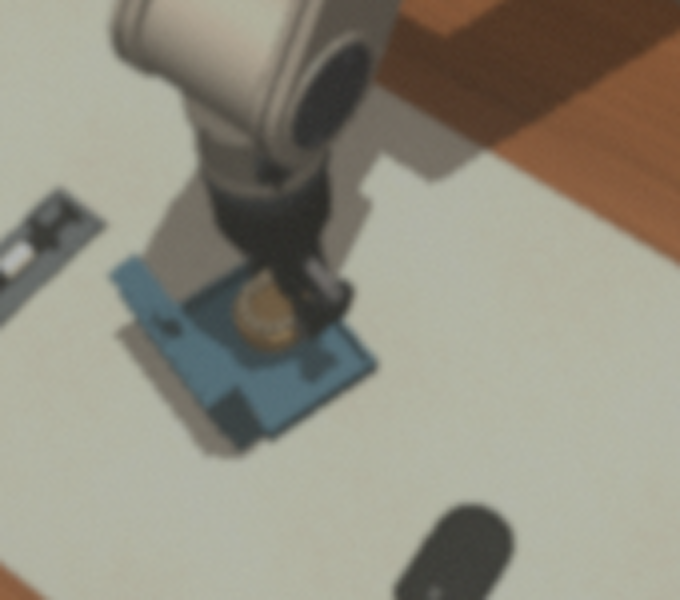

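The cast hangs level over the case interior at crop (268,310), clear of the walls and lid. I'll lower it slowly.

>>> move_arm:
  series:
    - [[0,0,0,0.008,0,0,0],[0,0,0,0.008,0,0,0],[0,0.001,0,0.006,0,0,0],[0,0,0,0.004,0,0,0],[0,0,0,0,0,0,0],[0,0,0,0,0,0,0]]

```text
time: 24.35
position: [0.5295, 0.0013, 0.0134]
tool_rot: [[0.968, -0.252, 0.0], [-0.252, -0.968, 0.0], [0.0, -0.0, -1.0]]
wrist_force: [0.1, -0.5, -1.6]
gripper_width: 0.0485
gripper_force: 62.4
```

>>> move_arm:
  series:
    - [[0,0,0,0.002,0,0,0],[0,0,0,0.002,0,0,0],[0,0,0,0,0,0,0],[0,0,0,0.001,0,0,0],[0,0,0,0,0,0,0]]

```text
time: 24.98
position: [0.5293, 0.0013, 0.0083]
tool_rot: [[0.968, -0.252, -0.0], [-0.252, -0.968, 0.0], [-0.0, 0.0, -1.0]]
wrist_force: [0.2, -0.3, -0.9]
gripper_width: 0.0481
gripper_force: 62.4
```

>>> move_arm:
  series:
    - [[0,0,0,0.001,0,0,0],[0.062,0,0,0,0,0,0],[0.062,0,0,0,0,0,0],[0.062,0,0,0,0,0,0],[0.062,0,0,-0.025,0,0,0],[0.062,0,0,-0.05,0,0,0],[0.05,0,0,-0.05,0,0,0],[0.045,0,0,-0.06,0,0,0],[0.045,0,0,0,0,0,0]]

```text
time: 26.1
position: [0.5325, 0.0012, 0.197]
tool_rot: [[0.968, -0.252, 0.01], [-0.252, -0.968, -0.0], [0.009, -0.002, -1.0]]
wrist_force: [0.6, 0.2, -0.3]
gripper_width: 0.0451
gripper_force: 0.0
```

```bash
python3 plan.py 624,-25,185,-14.6,.045,40 624,-25,140,-14.6,.045,25 h,.045,2; python3 - <<'E'
from h import *
from cell import vision
s=vision.snapshot("scene")
cv2.imwrite("pics/s8.png",cv2.resize(s["color"][150:300,140:310],None,fx=4,fy=4,interpolation=cv2.INTER_CUBIC))
E
```

```text
t 26.1 pos [0.5325 0.0012 0.197 ] F [ 0.6  0.2 -0.3] w 0.0451
7
[[0.045, 0.032, 0.001, 0.004, 0, 0, -0], [0.045, 0.032, 0.001, 0.004, 0, 0, -0], [0.045, 0.0312, 0.0003, 0.004, 0, 0, -0], [0.045, -0, -0, 0.023, 0, 0, -0], [0.045, -0, -0, 0.022, 0, 0, -0], [0.045, 0, 0, 0, 0, 0, 0], [0.045, 0, 0, 0, 0, 0, 0]]
```

View pics/s8.png

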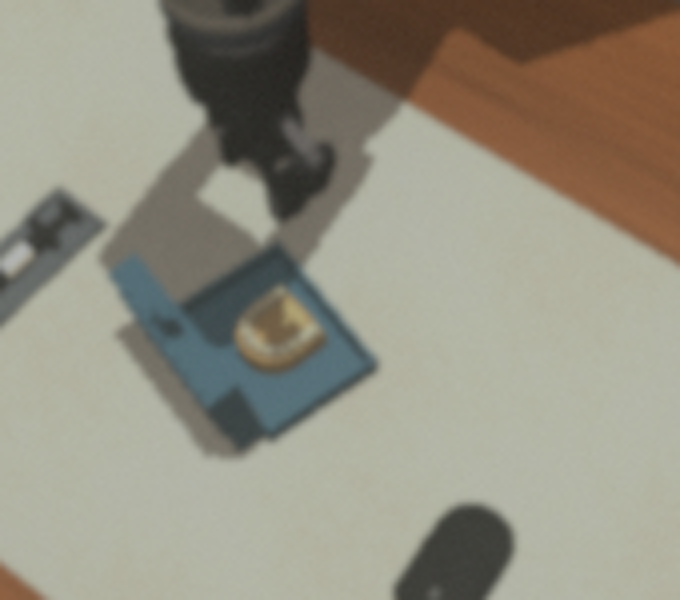

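The cast sits flat and central in the case at crop (280,330). Next is the tab at (165,325).

>>> move_arm:
  series:
    - [[0.045,0.032,0.001,0.004,0,0,0],[0.045,0.032,0.001,0.004,0,0,0],[0.045,0.033,0,0.004,0,0,0],[0.045,0,0,0.015,0,0,0],[0.045,0,0,0.015,0,0,0],[0.045,0,0,0,0,0,0],[0.045,0,0,0,0,0,0]]

```text
time: 27.02
position: [0.6221, -0.0249, 0.1502]
tool_rot: [[0.968, -0.252, -0.001], [-0.252, -0.968, 0.0], [-0.001, 0.0, -1.0]]
wrist_force: [-0.7, 0.6, -0.8]
gripper_width: 0.0452
gripper_force: 0.0
```

```bash
python3 plan.py 624,-25,107,-14.6,.045,20; python3 arc.py 1.84 0.04 22
```

```text
t 27.02 pos [ 0.6221 -0.0249  0.1502] F [-0.7  0.6 -0.8] w 0.0452
3
[[0.045, 0.001, -0, 0.014, 0, 0, -0], [0.045, 0, -0, 0.015, 0, 0, -0], [0.045, 0.0008, -0.0004, 0.0142, 0, 0, -0]]
[(-0.008, -0.003), (-0.009, -0.002), (-0.009, -0.002), (-0.01, -0.0), (-0.009, -0.0), (-0.009, 0.001), (-0.009, 0.001), (-0.009, 0.002), (-0.009, 0.003), (-0.008, 0.004), (-0.008, 0.005), (-0.008, 0.005), (-0.007, 0.005), (-0.007, 0.007), (-0.006, 0.006), (-0.006, 0.008), (-0.005, 0.007), (-0.004, 0.008), (-0.004, 0.009), (-0.003, 0.009), (-0.002, 0.008), (-0.002, 0.01)] end z tcp 0.013770806495512801 x -0.1115105186041632
```

>>> move_arm:
  series:
    - [[0.045,0.001,0,0.014,0,0,0],[0.045,0,0,0.015,0,0,0],[0.045,0.001,0,0.014,0,0,0],[0.045,0,0,0,0,0,0],[0,0,0,0,0,0,0],[0,0,0,0,0,0,0],[0,0,0,0,0,0,0]]

```text
time: 27.9
position: [0.6249, -0.0257, 0.1078]
tool_rot: [[0.968, -0.252, 0.001], [-0.252, -0.968, -0.0], [0.001, -0.0, -1.0]]
wrist_force: [0.8, -0.9, 0.9]
gripper_width: 0.0176
gripper_force: 58.4
```

>>> move_arm:
  series:
    - [[0,-0.008,0,-0.003,0,0,0],[0,-0.009,0,-0.002,0,0,0],[0,-0.009,0,-0.002,0,0,0],[0,-0.01,0,0,0,0,0],[0,-0.009,0,0,0,0,0],[0,-0.009,0,0.001,0,0,0],[0,-0.009,0,0.001,0,0,0],[0,-0.009,0,0.002,0,0,0],[0,0,0,0,0,0,0]]

```text
time: 29.02
position: [0.5545, -0.0059, 0.1117]
tool_rot: [[0.967, -0.255, 0.001], [-0.255, -0.967, 0.002], [0.0, -0.003, -1.0]]
wrist_force: [0.3, 7.6, 6.2]
gripper_width: 0.0176
gripper_force: 99.9
```

>>> move_arm:
  series:
    - [[0,-0.009,-0.001,0.002,0,0,0],[0,-0.008,0,0.003,0,0,0],[0,-0.008,0,0.005,0,0,0],[0,-0.008,0,0.005,0,0,0],[0,-0.007,0,0.005,0,0,0],[0,-0.007,0,0.007,0,0,0],[0,-0.006,0,0.006,0,0,0],[0,0,0,0,0,0,0]]

```text
time: 30.02
position: [0.5024, 0.0091, 0.0782]
tool_rot: [[0.968, -0.252, -0.001], [-0.252, -0.968, 0.002], [-0.002, -0.002, -1.0]]
wrist_force: [-3.5, 16.7, 13.6]
gripper_width: 0.0174
gripper_force: 81.5
```

>>> move_arm:
  series:
    - [[0,-0.006,-0.002,0.007,0,0,0],[0,-0.005,0,0.007,0,0,0],[0,-0.004,0,0.008,0,0,0],[0,-0.004,0,0.009,0,0,0],[0,-0.003,0,0.009,0,0,0],[0,-0.002,0,0.008,0,0,0],[0,0,0,0,0,0,0]]

```text
time: 30.9
position: [0.4801, 0.0158, 0.0292]
tool_rot: [[0.967, -0.255, -0.001], [-0.255, -0.967, 0.001], [-0.002, -0.001, -1.0]]
wrist_force: [-0.9, 10.1, 5.2]
gripper_width: 0.0176
gripper_force: 114.3
```

>>> move_arm:
  series:
    - [[0,-0.002,-0.001,0.009,0,0,0],[0,-0.001,0,0.005,0,0,0],[0,0,0,0.003,0,0,0],[0,0,0,0,0,0,0],[0,0,0,0,0,0,0]]

```text
time: 31.52
position: [0.4771, 0.0168, 0.0123]
tool_rot: [[0.967, -0.255, -0.002], [-0.255, -0.967, 0.001], [-0.003, -0.0, -1.0]]
wrist_force: [-2.3, 4.6, 4.1]
gripper_width: 0.0176
gripper_force: 119.9
```

>>> move_arm:
  series:
    - [[0,0,0,0.003,0,0,0],[0,0,0,0,0,0,0]]

```text
time: 31.78
position: [0.476, 0.0169, 0.0091]
tool_rot: [[0.967, -0.254, -0.005], [-0.254, -0.967, 0.001], [-0.005, 0.001, -1.0]]
wrist_force: [-6.3, 8.2, 4.5]
gripper_width: 0.0174
gripper_force: 117.4
```

>>> move_arm:
  series:
    - [[0.04,0,0,0,0,0,0],[0.04,0,0,0,0,0,0],[0.04,0,0,0,0,0,0],[0.04,0,0,-0.03,0,0,0],[0.04,0,0,-0.04,0,0,0],[0,0,0,0,0,0,0],[0,0.035,0,0,0,0,0],[0,0,0,0,0,0,0],[0,0,0,0.015,0,0,0],[0,0,0,0,0,0,0]]

```text
time: 33.02
position: [0.51, 0.0079, 0.0623]
tool_rot: [[0.968, -0.252, -0.005], [-0.252, -0.968, -0.0], [-0.005, 0.001, -1.0]]
wrist_force: [-0.1, -0.4, -0.2]
gripper_width: 0.0001
gripper_force: 0.0
```

>>> move_arm:
  series:
    - [[0,0,0,0.008,0,0,0],[0,0,0,0.006,0,0,0],[0,0,0,0.003,0,0,0],[0,0,0,0.002,0,0,0],[0,0,0,0.002,0,0,0],[0,0,0,0,0,0,0]]

```text
time: 33.78
position: [0.5126, 0.0078, 0.0433]
tool_rot: [[0.968, -0.252, 0.0], [-0.252, -0.968, 0.0], [0.0, -0.0, -1.0]]
wrist_force: [0.2, 0.6, -0.3]
gripper_width: -0.0001
gripper_force: 0.0
```

>>> move_arm:
  series:
    - [[0,0,0,0.002,0,0,0],[0,0,0,0.001,0,0,0],[0,0,0,0,0,0,0]]

```text
time: 34.15
position: [0.5127, 0.0078, 0.0417]
tool_rot: [[0.968, -0.252, 0.001], [-0.252, -0.968, 0.0], [0.001, -0.0, -1.0]]
wrist_force: [-5.1, 0.5, 17.6]
gripper_width: -0.0003
gripper_force: 9.1
```

```bash
python3 plan.py 512,8,100,-14.6,.02 441,349,110,10,.065 441,349,60,10,.065 h,.065,1
```

```text
t 34.15 pos [0.5127 0.0078 0.0417] F [-5.1  0.5 17.6] w -0.0003
11
[[0.02, -0, -0, -0.029, 0, 0, -0], [0.02, -0.0007, -0, -0.0293, 0, 0, -0], [0.065, -0.022, -0.045, -0.001, 0, 0, -0.061], [0.065, -0.019, -0.046, -0.002, 0, 0, -0.061], [0.065, -0.017, -0.047, -0.001, 0, 0, -0.062], [0.065, -0.014, -0.048, -0.002, 0, 0, -0.061], [0.065, -0.011, -0.048, -0.001, 0, 0, -0.062], [0.065, -0.007, -0.049, -0.002, 0, 0, -0.061], [0.065, -0.0046, -0.0496, -0.001, 0, 0, -0.062], [0.065, 0, 0, 0.05, 0, 0, 0], [0.065, 0, 0, 0, 0, 0, 0]]
```

The lid is shut: 17.6 N of contact at z = 0.0417, which is the closed height. Next the jar.

>>> move_arm:
  series:
    - [[0,0,0,-0.029,0,0,0],[0.02,0,0,-0.029,0,0,0],[0.065,-0.022,-0.045,-0.001,0,0,-0.061],[0.065,-0.019,-0.046,-0.002,0,0,-0.061],[0.065,-0.017,-0.047,-0.001,0,0,-0.062],[0.065,-0.014,-0.048,-0.002,0,0,-0.061],[0.065,-0.011,-0.048,-0.001,0,0,-0.062],[0.065,-0.007,-0.049,-0.002,0,0,-0.061],[0.065,-0.005,-0.05,-0.001,0,0,-0.062],[0.065,0,0,0.03,0,0,0],[0.065,0,0,0,0,0,0],[0.065,0,0,0,0,0,0]]

```text
time: 35.65
position: [0.4411, 0.3488, 0.0787]
tool_rot: [[0.985, 0.173, -0.0], [0.173, -0.985, -0.0], [-0.0, 0.0, -1.0]]
wrist_force: [0.9, 0.2, -0.2]
gripper_width: 0.0651
gripper_force: 0.0
```

```bash
python3 plan.py 441,349,8,10,.065,20 h,.065,1;  python3 - <<'E'
from h import *
from cell import vision
o=[]
for n,(u,v) in dict(top=(280,135),scene=(260,240)).items():
    s=vision.snapshot(n); o.append(cv2.resize(s["color"][v-65:v+65,u-65:u+65],None,fx=3,fy=3,interpolation=cv2.INTER_CUBIC))
cv2.imwrite("pics/s9.png",np.hstack(o))
E
```

```text
t 35.65 pos [0.4411 0.3488 0.0787] F [ 0.9  0.2 -0.2] w 0.0651
5
[[0.065, -0, -0, 0.018, 0, 0, -0], [0.065, -0, -0, 0.018, 0, 0, -0], [0.065, -0, -0, 0.017, 0, 0, -0], [0.065, -0.0001, -0.0002, 0.0177, 0, 0, -0], [0.065, 0, 0, 0, 0, 0, 0]]
```

View pics/s9.png

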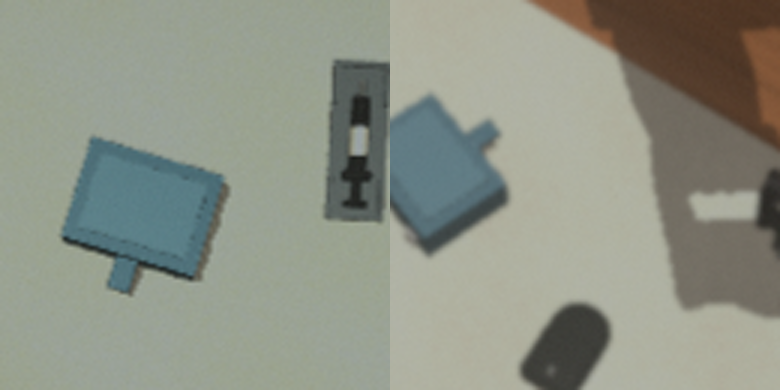

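The case is fully shut, with the lid at top crop (145,205), and the syringe is in its pad. I'll grasp the jar.

>>> move_arm:
  series:
    - [[0.065,0,0,0.018,0,0,0],[0.065,0,0,0.018,0,0,0],[0.065,0,0,0.018,0,0,0],[0.065,0,0,0.014,0,0,0],[0.065,0,0,0,0,0,0],[0,0,0,0,0,0,0],[0,0,0,0,0,0,0],[0,0,0,0,0,0,0],[0,0,0,0,0,0,0]]

```text
time: 36.88
position: [0.4413, 0.3495, 0.0109]
tool_rot: [[0.985, 0.174, 0.001], [0.174, -0.985, 0.001], [0.001, -0.001, -1.0]]
wrist_force: [-0.7, 0.2, 4.5]
gripper_width: 0.0419
gripper_force: 61.0
```

```bash
python3 plan.py 441,349,60,10,0,25 612,339,60,10,0,35 612,339,25,10,0,20
```

```text
t 36.88 pos [0.4413 0.3495 0.0109] F [-0.7  0.2  4.5] w 0.0419
9
[[0, -0, 0, -0.025, 0, 0, 0], [0, -0.0004, 0.0005, -0.0241, 0, 0, 0], [0, 0.033, 0.008, 0, 0, 0, 0], [0, 0.033, 0.008, 0, 0, 0, 0], [0, 0.034, 0.008, 0, 0, 0, 0], [0, 0.033, 0.008, 0, 0, 0, 0], [0, 0.0336, 0.0075, 0, 0, 0, 0], [0, 0, 0, 0.018, 0, 0, 0], [0, 0, 0, 0.017, 0, 0, 0]]
```

Scene's round-pad estimate is (616,341), so I'll aim for about (613,339.5) and set down at TCP z of about 13 mm.

>>> move_arm:
  series:
    - [[0,0,0,-0.025,0,0,0],[0,0,0,-0.024,0,0,0],[0,0.033,0.008,0,0,0,0],[0,0.033,0.008,0,0,0,0],[0,0.034,0.008,0,0,0,0],[0,0.033,0.008,0,0,0,0],[0,0.034,0.007,0,0,0,0],[0,0,0,0.018,0,0,0],[0,0,0,0.017,0,0,0],[0,0,0,0,0,0,0],[0,0,0,0,0,0,0]]

```text
time: 38.25
position: [0.6114, 0.34, 0.0241]
tool_rot: [[0.985, 0.175, -0.001], [0.175, -0.985, -0.0], [-0.001, 0.0, -1.0]]
wrist_force: [0.2, -0.4, -0.5]
gripper_width: 0.0418
gripper_force: 61.0
```

```bash
python3 plan.py 613,339.5,14,10,0,6
```

```text
t 38.25 pos [0.6114 0.34   0.0241] F [ 0.2 -0.4 -0.5] w 0.0418
2
[[0, 0.001, 0, 0.005, 0, 0, 0], [0, 0.0005, 0.0008, 0.0051, 0, 0, 0.001]]
```

>>> move_arm:
  series:
    - [[0,0.001,0,0.005,0,0,0],[0,0,0,0.003,0,0,0],[0,0,0,0.001,0,0,0],[0,0,0,0,0,0,0],[0,0,0,0,0,0,0]]

```text
time: 38.88
position: [0.6133, 0.34, 0.0154]
tool_rot: [[0.985, 0.174, 0.0], [0.174, -0.985, 0.0], [0.0, -0.0, -1.0]]
wrist_force: [-0.0, 0.1, -1.0]
gripper_width: 0.0422
gripper_force: 61.0
```

>>> move_arm:
  series:
    - [[0,0,0,0.001,0,0,0],[0,0,0,0,0,0,0],[0,0,0,0.001,0,0,0],[0,0,0,0,0,0,0],[0,0,0,0.001,0,0,0],[0,0,0,0,0,0,0]]

```text
time: 39.62
position: [0.6133, 0.34, 0.0139]
tool_rot: [[0.985, 0.174, 0.0], [0.174, -0.985, -0.0], [0.0, 0.0, -1.0]]
wrist_force: [-5.0, -3.2, 13.0]
gripper_width: 0.0419
gripper_force: 62.5
```

Contact at 13 N. I'll release, retreat and look.

>>> move_arm:
  series:
    - [[0,0,0,-0.001,0,0,0],[0.056,0,0,0,0,0,0],[0.056,0,0,0,0,0,0],[0.056,0,0,0,0,0,0],[0.056,0,0,-0.02,0,0,0],[0.056,0,0,-0.05,0,0,0],[0.056,0,0,-0.05,0,0,0],[0.056,-0.06,0,0,0,0,0],[0.056,-0.06,0,0,0,0,0],[0.056,-0.06,0,0,0,0,0],[0.056,-0.05,0,0,0,0,0],[0.056,0,0,0,0,0,0]]

```text
time: 41.12
position: [0.3834, 0.299, 0.1343]
tool_rot: [[0.984, 0.176, -0.001], [0.176, -0.984, -0.001], [-0.002, 0.001, -1.0]]
wrist_force: [0.4, 0.2, 0.5]
gripper_width: 0.056
gripper_force: 0.0
```

```bash
python3 - <<'E'
from h import *
from cell import vision
s=vision.snapshot("top");P=cloud(s);V=s["color"].max(2)
cv2.imwrite("pics/s10.png",cv2.resize(s["color"][80:210,100:430],None,fx=2.4,fy=2.4,interpolation=cv2.INTER_CUBIC))
for n,b,lo in [("jar",(115,160,90,135),.042),("blk",(372,410,90,138),.02),("syr",(318,352,82,152),.012),("lid",(230,300,105,165),.037)]:
    Z=P[b[2]:b[3],b[0]:b[1]].reshape(-1,3);Z=Z[Z[:,2]>lo];print(n,len(Z),Z[:,2].min().round(4),np.median(Z[:,2]).round(4),Z[:,2].max().round(4),rect(Z))
    if n in("jar","lid"):
        A=np.c_[Z[:,:2],np.ones(len(Z))];print("slope",np.linalg.lstsq(A,Z[:,2],rcond=None)[0])
E
```

```text
jar 217 0.0422 0.0491 0.0543 (array([613.2, 340.4]), 'LxW', 42.6, 41.2, 'long axis deg', np.float32(72.1))
slope [0.00856983 0.01734483 0.03800396]
blk 246 0.0201 0.0257 0.0403 (array([ 617.4, -347.7]), 'LxW', 54.5, 31.3, 'long axis deg', np.float32(1.7))
syr 211 0.012 0.0178 0.0258 (array([ 596.9, -202.6]), 'LxW', 126.2, 42.7, 'long axis deg', np.float32(167.6))
lid 1621 0.037 0.0436 0.0524 (array([538.6,  -2.1]), 'LxW', 122.2, 101.8, 'long axis deg', np.float32(73.7))
slope [ 0.00922598 -0.00407775  0.0384613 ]
```

View pics/s10.png

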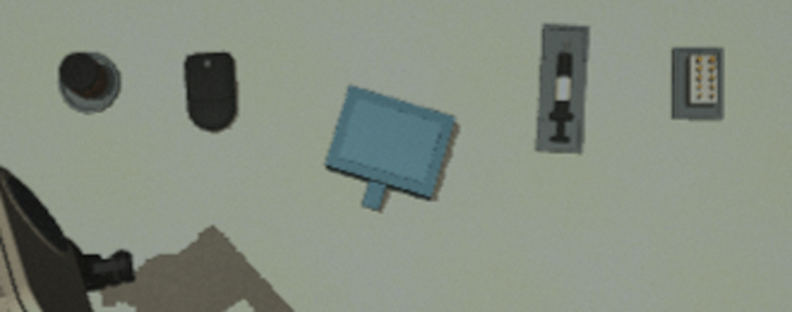

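Everything is in place. The jar is at (613,340) with its top at 49 mm, flat. The block is at (617,-348) with its top at 25 mm. The lid is level at 42–44 mm, and the syringe is centred in its pad. The arm is clear, so I'll hand in.

```bash
python3 -c "
from cell import r
print(r.sign_off())"
```

```text
the job is handed in; nothing more can be done
None
```

I handed the job in at about 41 s of the 144 s: the cast is in the shut case, and the syringe, jar and bur block are each in their own pad, all set down gently; the hand-in call returned no verdict.

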